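# Clear and zero the ear-cup force tester

### The job

The ear cup on the round platen of the force tester has been tested: first set it down (do not drop it) the same way up on the blue pad in the free nest of the foam tray and let go of it. Then, with the platen empty, turn the tester's red peak pointer (the black centre knob moves it) counter-clockwise all the way back to its zero stop, and let go. Leave the other ear cups and everything else on the bench where they are.

Things in the scene. Friction and masses are not known exactly. Their poses are not given: they have to be found in the camera images.
- ear_cup_mid (a point): The tested headphone ear cup on the tester's platen: black round cushion (82 mm diameter, 18 mm high) below, dark shell tapering in up to 32 mm, and on top an upright round grey boss, 36 mm diameter, 30 mm high, to grip from above at any yaw. 62 mm high in all, 0.11 to 0.23 kg. Point on the axis, half-way up (31 mm); the boss runs from 1 to 31 mm above it. z up.
- pad_top (a point): Centre of the upper face of the fixed blue square pad, 98 x 98 mm and 4 mm thick, on the floor of the tray's free nest. Axes along the nest's walls, z up. The nest is 110 mm (its x) by 110 mm (its y) inside; its walls rise 24 mm above this point.
- tray: White foam tray fixed to the bench, 134 (x) x 378 (y) x 40 mm high, walls and floor 12 mm thick, with three equal nests in a row along its y, centres at about -122, 0 and 122 mm. Two nests hold other ear cups, the third the blue pad; which is which varies. Origin at the centre of the underside, z up.
- platen (a point): Centre of the upper face of the tester's round aluminium platen, 104 mm in diameter, 78 mm above the bench. z up.
- tester: Green bench force tester, a fixed housing 170 (x) x 330 (y) mm with its top 60 mm above the bench; platen 85 mm to -y of its centre, round dial (160 mm diameter, face 72 mm above the bench) 80 mm to +y. Origin at the centre of the underside; x points away from the operator, z up.
- knob_grip (a point): Black reset knob amid the dial: an upright bar 66 mm long, 16 mm thick, the red peak pointer fixed to it. Point on the turning axis, 108 mm above the bench; the bar reaches 14 mm above it and 24 mm below, to a 42 mm hub. x runs along the bar to the red pointer's tip (72 mm from the axis, its top 28 mm below this point); pinch along y. z up. Turns with 0.05 N m and stays where left.
- zero_mark (a point): Outer part of the green zero mark on the white dial face, 66 mm from the knob's axis. The red pointer lies over it when it is home, against the black stop pin (9 mm diameter, 12 mm high) just beside it.
- peak_pointer (a joint): Reading of the peak pointer in rad: 0 at the zero stop, growing clockwise seen from above (up to 4.7). It starts somewhere between 1.4 and 2.8; turn it counter-clockwise, seen from above, to bring it home. A hard stop at 0.
- cup_b_mid (a point): Another ear cup, like the first, in a nest of the tray; leave it alone. Point on its axis half-way up.
- cup_c_mid (a point): Another ear cup, like the first, in a nest of the tray; leave it alone. Point on its axis half-way up.
- headband: Loose black headband arch lying on the bench behind, about 190 x 140 mm, 18 mm high; leave it alone. Origin at the middle of the arch's ends, on the bench.
- screwdriver: Loose screwdriver lying on the bench behind, 190 mm long; leave it alone.
- bottle: Loose upright bottle with a blue cap, 60 mm diameter, 150 mm high, at the back right; leave it alone. Origin at its underside.
Mind the look-alikes: they are no part of the job. Leave any brown look-alike of the part that bears ear_cup_mid alone.

How it is judged:
By the outcome, as a careful person would: the job done as asked, in the order asked, and still so for the second after the job is handed in, with the robot touching nothing.
It also fails if it takes over 66 s, if anything falls off the work surface, if the arm or the gripper's body presses on something with over 40 N, if the wrist force passes 120 N, or if a joint passes its speed limit or range.

### The arm

A 6-joint arm with a two-finger parallel gripper is mounted at the origin on the work surface. World frame = base frame: x ahead of the robot, y to its left, z up, the work surface at z = 0. Lengths are in m, angles in degrees, forces in N, time in s.
With the tool pointing down it reaches from about 0.35 to 0.725 m from the base axis. Payload 6 kg.
Tool frame: the origin (TCP) lies at the very end of the fingers, on their centre line; the grasp point (between the pads) lies 19 mm behind it; z points along the fingers, y is the direction in which the jaws open and shut (so a half turn about z gives the same grasp; the last joint's range is limited). The gripper opens to 85 mm and grips with 20 to 120 N. Pads are 22 mm wide; open, the fingers measure 114 mm over their backs; the gripper's body (76 mm by 85 mm) begins 54 mm behind the grasp point. The pads swing forward as they close: fully open they stand 13 mm farther back than shut.
Start: joints at [87.187, 2.303, 4.859, 0, -92.561, -19.12], TCP at [0.224, 0.557, 0.231] pointing down, gripper open.
Joint ranges: [-146.85, 146.85], [-73.84, 115.35], [-62.03, 85.46], [-188.31, 113.3], [-161.28, -10.13], [-171.36, 171.36]. Speed limits (degrees/s): [147.25, 147.25, 172.46, 180, 180, 180].

### API

Orientations are given as a 3x3 rotation matrix whose columns are the frame's x, y, z axes.
In Python, from bench import ctrl gives the robot as it stands.
- The arm moves only by the tool play_rows, never from a script. Its argument "deltas" is a list of rows, each an object with "slide": the shift along the tool's x, y, z in m, a list of three; "twist": the turn, a rotation vector about the tool's x, y, z in rad, a list of three; "gripper": the gripper command: -1 is fully open, 1 is shut, values between are in proportion. In form: [{"slide": [tx, ty, tz], "twist": [wx, wy, wz], "gripper": gripper}, ...]. A call has 1 to 20 rows; each row shifts and turns the commanded pose from where the row before left it, along the tool's axes as they then stand; what a row does not reach is not made up. A row lasts 1/8 s, in which the tool goes at most 62.5 mm and 10.7 degrees, less where a joint would pass 70% of its speed; a pose out of reach is approached as far as the arm can. A call with a gripper value outside its range is refused whole. The fingers move at their own pace and stop on an object; "newtons" is the grip in N (left out, the last holds). Time passes only in rows, so rows that do not move let the fingers close. It gives the time, the measured TCP pose, the force and the opening at its end, in the units of the state.
- ctrl.sense(): the state, without advancing time (a new reading comes with each control period).
- ctrl.grab_frame(name): name is "side" or "top"; returns a dict with "image" (480x640x3 uint8, red, green, blue), "mtx" (3x3 intrinsics, pixels), "k1" (the pictures are not rectified: a ray, as slopes to the right and down, at radius r is drawn at 1 + k1 r^2 times it, then the intrinsics apply), "eye" and "orientation" of the camera in the world. Camera axes: x right, y down, z forward; pixel columns grow to the right and rows downward; lengths in m; the calibration is good to about 2 mm. A picture is of the moment at which its call begins. There is no depth.
- ctrl.job_done(): hands the job in, once; it reports no verdict.
Trained networks look in a picture, given as the dict that the camera call returned (one of the last four; its "shot" number tells which), for a name from the list of things; names that differ only in an ending like _2 or _b are one class to them, and where a whole thing is asked for, a point or a joint stands for the part that bears it (a point fixed in the world has none). Each returns a list of dicts, best first, with "conf" (0 to 1); they miss things now and then, are a little off and sometimes report something else, mostly with a low value. They report only what shows in the picture. A call takes as long as a camera call. They do not tell look-alikes from the thing itself.
- ctrl.look_for(picture, name): "pixel" ([row, column] in pixels, amid what is visible of it).
- ctrl.regions_of(picture, name): "mask" (480x640 bool, what is visible of it) and "pixel" ([row, column] in pixels, amid what is visible of it).
The state is a dict: "time": time; "qpos": joint angles; "qd": joint speeds; "tau": joint torques, N m; "position": TCP position; "tcp_rot": TCP orientation; "contact_force": force on the tool from outside, world axes, zero at the start; "wrist_torque": the same for the moment, N m; "width": finger opening in m.
Only numpy, scipy, OpenCV 4.12 (cv2) and the standard library are available. Lean on these libraries where they do the work, as an engineer would, in place of code of your own. Each camera call takes 0.05 s, during which the arm holds its last target.

## Working session

There is one attempt and no reset: what is moved stays moved. The work goes in short steps, Python scripts to look and compute and a tool call to move; the robot and the scene stay as the last step left them, time stands still between calls to the robot, and variables do not carry over. Pictures are saved under pics/ and viewed, and the job is handed in when it is done.

Besides the shell and the picture viewer there is one more tool, called after "Emit:" as name([rows], argument=value, ...), one row to a line, values as JSON. play_rows: Moves the arm, as the interface text tells. Its arguments: {"type":"object","properties":{"deltas":{"type":"array","items":{"type":"object","properties":{"slide":{"type":"array","items":{"type":"number"}},"twist":{"type":"array","items":{"type":"number"}},"gripper":{"type":"number"}}}},"newtons":{"type":"number"}},"required":["deltas"]}

```bash
ls; mkdir -p pics
cat > h.py <<'E'
import numpy as np, cv2, pickle
from bench import ctrl
def grab(n,tag):
    f=ctrl.grab_frame(n); cv2.imwrite(f'pics/{tag}.png',f['image'][:,:,::-1].copy()); pickle.dump(f,open(f'pics/{tag}.pkl','wb')); return f
def load(tag): return pickle.load(open(f'pics/{tag}.pkl','rb'))
def und(f,rc):
    K=np.array(f['mtx']); r,c=rc
    d=np.array([(c-K[0,2])/K[0,0],(r-K[1,2])/K[1,1]]); s=d.copy()
    for _ in range(30): s=d/(1+f['k1']*(s@s))
    return s
def ray(f,rc):
    s=und(f,rc); R=np.array(f['orientation']); v=R@np.array([s[0],s[1],1.]); return np.array(f['eye']),v/np.linalg.norm(v)
def atz(f,rc,z):
    e,v=ray(f,rc); return e+v*(z-e[2])/v[2]
def proj(f,p):
    R=np.array(f['orientation']);q=R.T@(np.array(p)-np.array(f['eye']));s=q[:2]/q[2];s=s*(1+f['k1']*(s@s));K=np.array(f['mtx'])
    return np.array([K[1,1]*s[1]+K[1,2],K[0,0]*s[0]+K[0,2]])
E
python3 - <<'E'
from h import *
np.set_printoptions(precision=4,suppress=True)
for n in('top','side'):
    f=grab(n,n+'0'); print(n,f['eye'],f['orientation'],f['mtx'],f['k1'],f['shot'])
    for o in ['ear_cup_mid','pad_top','platen','knob_grip','zero_mark','tester','tray','cup_b_mid','bottle']:
        print(o,[(np.round(d['pixel']),round(d['conf'],2)) for d in ctrl.look_for(f,o)])
print(ctrl.sense())
E
```

```text
pics
top [0.3639 0.0134 1.373 ] [[ 0.0235 -0.9846  0.173 ]
 [-0.9997 -0.0225  0.0081]
 [-0.0041 -0.1731 -0.9849]] [[545.7222   0.     316.4358]
 [  0.     545.7222 241.5531]
 [  0.       0.       1.    ]] 0.0287113244819228 1
ear_cup_mid [(array([340., 192.]), 0.83), (array([176., 273.]), 0.73)]
pad_top [(array([281., 473.]), 0.93)]
platen [(array([260., 215.]), 0.76)]
knob_grip [(array([247., 187.]), 0.94)]
zero_mark [(array([258., 212.]), 0.98)]
tester [(array([255., 215.]), 0.8), (array([285., 374.]), 0.72)]
tray [(array([282., 408.]), 0.79)]
cup_b_mid [(array([284., 378.]), 0.69)]
bottle [(array([197., 467.]), 0.78)]
side [ 0.4366 -0.5864  0.749 ] [[ 0.9719 -0.1825  0.1488]
 [-0.2349 -0.7059  0.6683]
 [-0.0169 -0.6844 -0.7289]] [[436.059    0.     319.1381]
 [  0.     436.059  236.1183]
 [  0.       0.       1.    ]] -0.03578788529440243 2
ear_cup_mid [(array([188., 208.]), 0.94), (array([188., 294.]), 0.71), (array([209., 386.]), 0.69)]
pad_top [(array([448., 346.]), 0.77)]
platen [(array([205., 289.]), 0.62)]
knob_grip [(array([149., 288.]), 0.87)]
zero_mark [(array([204., 285.]), 0.7)]
tester [(array([202., 288.]), 0.6), (array([446., 348.]), 0.48)]
tray [(array([367., 297.]), 0.65), (array([303., 465.]), 0.43)]
cup_b_mid []
bottle [(array([387., 464.]), 0.72), (array([369., 300.]), 0.34)]
{'time': 1.0, 'qpos': array([ 87.1882,   2.3025,   4.8594,   0.002 , -92.5607, -19.1202]), 'qd': array([ 0.029 , -0.037 ,  0.038 ,  0.0586, -0.09  ,  0.0402]), 'tau': array([ -0.0008, -36.7924,  34.7452,   6.9337,  -0.0009,  -0.    ]), 'position': array([0.2241, 0.5566, 0.2313]), 'tcp_rot': array([[ 0.9276, -0.3735,  0.    ],
       [-0.3735, -0.9276, -0.0001],
       [ 0.0001,  0.0001, -1.    ]]), 'contact_force': array([ 0.4719, -0.2721,  0.2906]), 'wrist_torque': array([ 0.0313, -0.0132,  0.0029]), 'width': 0.08543688131198215}
```

View pics/top0.png

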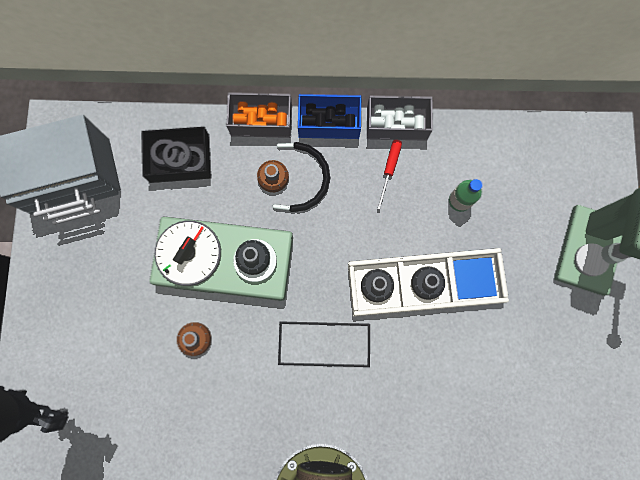

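View pics/side0.png

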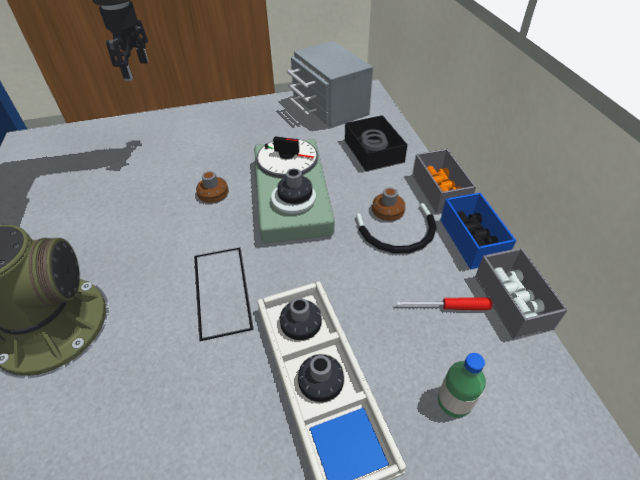

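The top view shows the black cup on the platen at about (row 257, col 253). The pointer (red) points up-right from the knob at (250, 187), and the green zero mark is at about (268, 167). The free blue pad is at (278, 475). Candidates for the cup:
- **Platen, black, (257, 253):** this fits, because it is black and sits on the platen.
- **Brown look-alikes, (340, 193) and (176, 272):** excluded by their colour.
- **Tray cups, (286, 377) and (282, 428):** excluded because they're in the nests.

I'll confirm with an enlarged crop.

Run:
```python
from h import *
a=cv2.imread('pics/top0.png')[205:315,140:300]; a=cv2.resize(a,None,fx=5,fy=5,interpolation=cv2.INTER_CUBIC)
cv2.imwrite('pics/ct0.png',a)
b=cv2.imread('pics/side0.png')[120:250,240:345]; b=cv2.resize(b,None,fx=4.5,fy=4.5,interpolation=cv2.INTER_CUBIC)
cv2.imwrite('pics/cs0.png',b)
c=cv2.imread('pics/top0.png')[240:325,340:515]; cv2.imwrite('pics/cp0.png',cv2.resize(c,None,fx=4.5,fy=4.5,interpolation=cv2.INTER_CUBIC))
```

```text
(no output)
```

View pics/ct0.png

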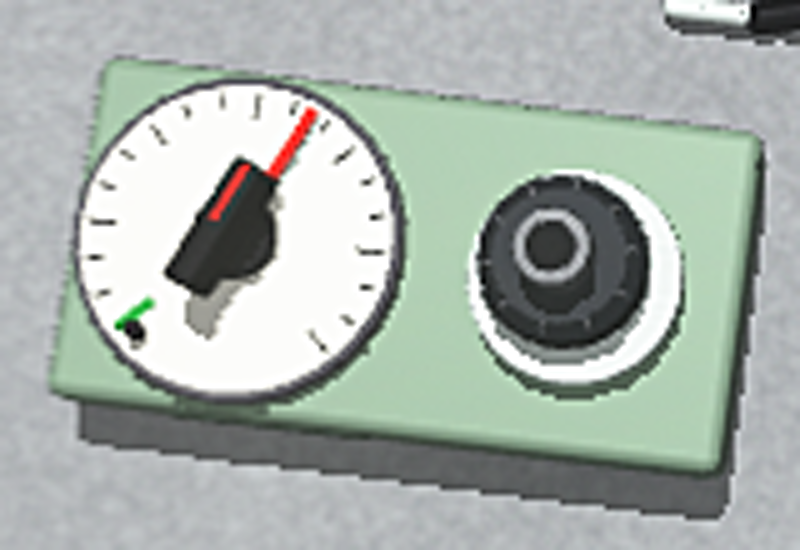

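View pics/cs0.png

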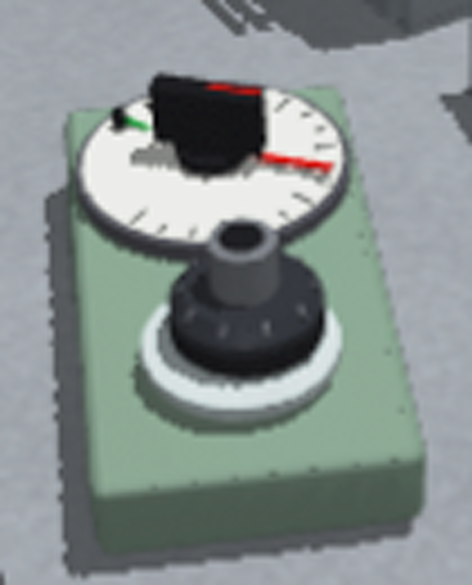

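View pics/cp0.png

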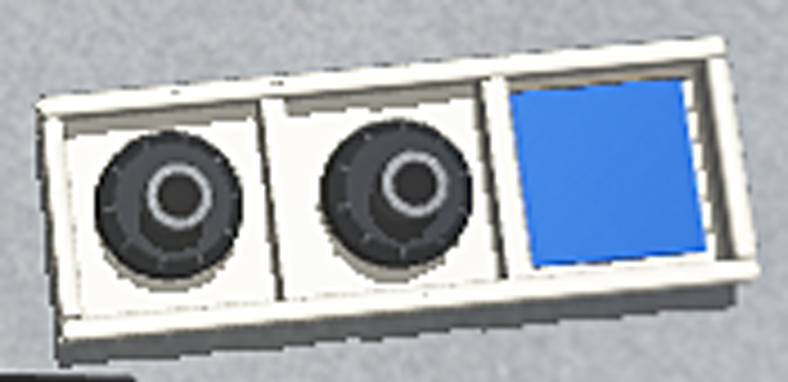

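Run:
```python
from h import *
np.set_printoptions(precision=4,suppress=True)
T=load('top0');S=load('side0')
def c(tag,x,y):
    return {'t':(205+y/5-.4,140+x/5-.4),'s':(120+y/4.5-.39,240+x/4.5-.39)}[tag]
print('boss top T',atz(T,c('t',552,246),.140),'S',atz(S,c('s',243,237),.140))
print('platen T',atz(T,c('t',577,278),.078))
for n,F in(('top',T),('side',S)):
    im=F['image'];hsv=cv2.cvtColor(im,cv2.COLOR_RGB2HSV)
    m=((hsv[:,:,0]>95)&(hsv[:,:,0]<125)&(hsv[:,:,1]>140)&(hsv[:,:,2]>120)).astype(np.uint8)
    k,l,st,ce=cv2.connectedComponentsWithStats(m)
    for i in range(1,k):
        if st[i,4]>900:
            cn=cv2.findContours((l==i).astype(np.uint8),0,2)[0][0][:,0,:]
            P=np.array([atz(F,(p[1],p[0]),.016)[:2] for p in cn])
            r=cv2.minAreaRect((P*1000).astype(np.float32)); print(n,'blue',ce[i],st[i],r)
# dial face: white contour
    hs=hsv; w=((hs[:,:,1]<25)&(hs[:,:,2]>200)).astype(np.uint8)
    k,l,st,ce=cv2.connectedComponentsWithStats(w)
    for i in range(1,k):
        if st[i,4]>400:
            cn=cv2.findContours((l==i).astype(np.uint8),0,cv2.CHAIN_APPROX_NONE)[0][0][:,0,:]
            P=np.array([atz(F,(p[1],p[0]),.072)[:2] for p in cn]); 
            print(n,'white',ce[i],st[i,:],'ell',cv2.fitEllipse((P*1000).astype(np.float32)), 'mec',cv2.minEnclosingCircle((P*1000).astype(np.float32)))
# pointer/mark
print('ptr tip T',atz(T,c('t',314,110),.080),'base',atz(T,c('t',273,177),.080)); print('ptr tip S',atz(S,c('s',332,169),.080))
print('mark T out',atz(T,c('t',118,325),.072),'in',atz(T,c('t',153,301),.072)); 
print('bar top ends: T',[atz(T,c('t',x,y),.122) for x,y in((240,157),(277,180),(165,275),(203,297))])
for n,F in(('top',T),('side',S)):
  pickle
```

```text
boss top T [0.5486 0.1746 0.14  ] S [0.5517 0.1757 0.14  ]
platen T [0.5427 0.17   0.078 ]
top blue [474.4778 277.9252] [ 453  258   44   41 1484] ((519.7467041015625, -370.375732421875), (96.87520599365234, 94.892333984375), 6.5937018394470215)
top white [187.2236 252.5998] [ 156  222   63   61 2379] ell ((559.6566772460938, 335.6768798828125), (147.55906677246094, 148.52001953125), 174.3083038330078) mec ((559.4905395507812, 335.5597229003906), 75.140625)
top white [418.012  284.4533] [ 348  248  161   68 3669] ell ((502.0506896972656, -235.43167114257812), (141.1162109375, 454.719482421875), 6.773965358734131) mec ((502.49102783203125, -242.01004028320312), 194.72650146484375)
side blue [348.1281 446.3044] [ 310  408   78   72 3693] ((522.8282470703125, -371.69915771484375), (96.80793762207031, 96.2420425415039), 6.514914512634277)
side white [507.0539  10.2615] [475   0  54  32 891] ell ((1650.2825927734375, 1104.45556640625), (218.84080505371094, 345.8951416015625), 160.06854248046875) mec ((1651.419677734375, 1071.218994140625), 192.73838806152344)
side white [594.1655  43.1617
[... 476 characters left out ...]
ll ((565.4493408203125, -272.029296875), (7.78311824798584, 589.5435791015625), 6.571755409240723) mec ((564.3414916992188, -259.26324462890625), 178.8983612060547)
side white [307.6328 379.4464] [ 258  299  108  181 3772] ell ((488.3955993652344, -262.0155334472656), (111.13135528564453, 314.82635498046875), 6.827589511871338) mec ((449.76824951171875, -259.66461181640625), 165.93112182617188)
ptr tip T [0.6214 0.3003 0.08  ] base [0.5881 0.3181 0.08  ]
ptr tip S [0.6237 0.298  0.08  ]
mark T out [0.5158 0.3895 0.072 ] in [0.5278 0.3736 0.072 ]
bar top ends: T [array([0.5899, 0.3241, 0.122 ]), array([0.5794, 0.3062, 0.122 ]), array([0.5337, 0.3551, 0.122 ]), array([0.5238, 0.3369, 0.122 ])]
```

The crop confirms it: the black cup on the platen, with its grey boss ring centred at (254, 250). Both views agree on these positions:

| Item | Position |
|---|---|
| Cup axis | about (0.550, 0.175) |
| Pad | about (0.521, -0.371), yaw 6.5° |
| Knob axis | about (0.560, 0.336) |
| Pointer direction | about -30° |
| Zero mark direction | about 129°, so roughly 2.78 rad counter-clockwise to turn |

Next I'll move above the cup.

Emit:
play_rows([
  {"slide": [0.0371,0.0193,0.0051],"twist": [0,0,0],"gripper": -1},
  {"slide": [0.0371,0.0193,0.0051],"twist": [0,0,0],"gripper": -1},
  {"slide": [0.0371,0.0193,0.0051],"twist": [0,0,0],"gripper": -1},
  {"slide": [0.0371,0.0193,0.0051],"twist": [0,0,0],"gripper": -1},
  {"slide": [0.0371,0.0193,0.0051],"twist": [0,0,0],"gripper": -1},
  {"slide": [0.0371,0.0193,0.0051],"twist": [0,0,0],"gripper": -1},
  {"slide": [0.0371,0.0193,0.0051],"twist": [0,0,0],"gripper": -1},
  {"slide": [0.0371,0.0193,0.0051],"twist": [0,0,0],"gripper": -1},
  {"slide": [0.0371,0.0193,0.0051],"twist": [0,0,0],"gripper": -1},
  {"slide": [0.0371,0.0193,0.0051],"twist": [0,0,0],"gripper": -1},
  {"slide": [0.0371,0.0193,0.0051],"twist": [0,0,0],"gripper": -1},
  {"slide": [0.0371,0.0193,0.0051],"twist": [0,0,0],"gripper": -1},
  {"slide": [0,0,0],"twist": [0,0,0],"gripper": -1},
  {"slide": [0,0,0],"twist": [0,0,0],"gripper": -1},
])

```text
time: 2.75
position: [0.5505, 0.1754, 0.1701]
tcp_rot: [[0.927, -0.374, -0.0], [-0.374, -0.927, -0.0], [-0.0, 0.0, -1.0]]
contact_force: [-0.2, 0.4, 0.5]
width: 0.0855
```

Run:
```python
from h import *
np.set_printoptions(precision=4,suppress=True)
s=ctrl.sense(); print(s['time'],s['qpos'],s['position'],s['tcp_rot'],s['contact_force'])
f=grab('side','side1')
p=s['position']; y=s['tcp_rot'][:,1]
a=f['image'][80:260,200:380,::-1].copy(); a=cv2.resize(a,None,fx=3.3,fy=3.3,interpolation=cv2.INTER_CUBIC)
cv2.imwrite('pics/cs1.png',a)
print('tcp px',proj(f,p))
```

```text
2.75 [ 37.5542  -0.9708  -4.8013  -0.0007 -86.1754  30.4839] [0.5505 0.1754 0.1701] [[ 0.9274 -0.374  -0.0001]
 [-0.374  -0.9274 -0.0001]
 [-0.0001  0.0001 -1.    ]] [-0.1501  0.3991  0.5477]
tcp px [161.5327 292.2985]
```

View pics/cs1.png

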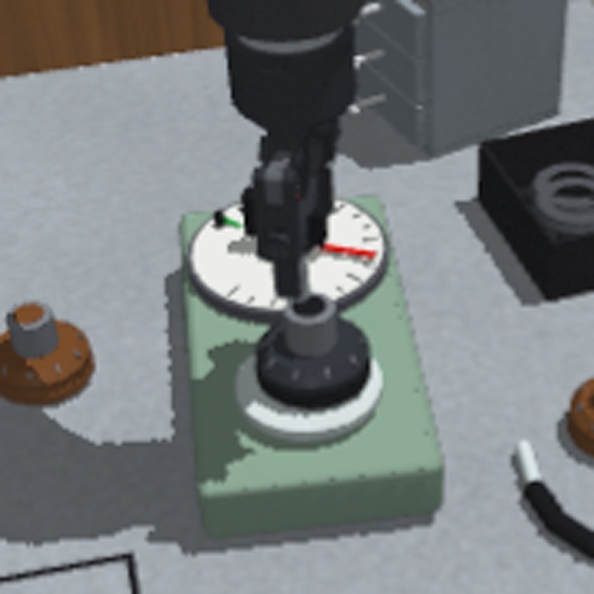

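The side view shows the gripper straddling the boss of the platen cup, so alignment is good. The joints follow j1 = azimuth + 19.6°, which limits the last joint at the knob, so I'll turn the knob in two grasps. Now descend and grip.

Emit:
play_rows([
  {"slide": [0,0,0.015],"twist": [0,0,0],"gripper": -1},
  {"slide": [0,0,0.015],"twist": [0,0,0],"gripper": -1},
  {"slide": [0,0,0.015],"twist": [0,0,0],"gripper": -1},
  {"slide": [0,0,0.008],"twist": [0,0,0],"gripper": -1},
  {"slide": [0,0,0.004],"twist": [0,0,0],"gripper": -1},
  {"slide": [0,0,0],"twist": [0,0,0],"gripper": -0.3},
  {"slide": [0,0,0],"twist": [0,0,0],"gripper": 0},
  {"slide": [0,0,0],"twist": [0,0,0],"gripper": 0.5},
  {"slide": [0,0,0],"twist": [0,0,0],"gripper": 1},
  {"slide": [0,0,0],"twist": [0,0,0],"gripper": 1},
  {"slide": [0,0,0],"twist": [0,0,0],"gripper": 1},
  {"slide": [0,0,0],"twist": [0,0,0],"gripper": 1},
], newtons=40)

```text
time: 4.3
position: [0.5508, 0.1754, 0.1138]
tcp_rot: [[0.928, -0.373, 0.001], [-0.373, -0.928, 0.0], [0.001, -0.0, -1.0]]
contact_force: [-1.0, -0.8, 4.5]
width: 0.0352
```

Run:
```python
from h import *
f=grab('side','side2')
a=f['image'][80:260,200:380,::-1].copy(); cv2.imwrite('pics/cs2.png',cv2.resize(a,None,fx=3.3,fy=3.3,interpolation=cv2.INTER_CUBIC))
print(ctrl.sense()['contact_force'],ctrl.sense()['width'])
```

```text
[-1.19570749 -0.50179267  5.38780833] 0.03471295510743186
```

View pics/cs2.png

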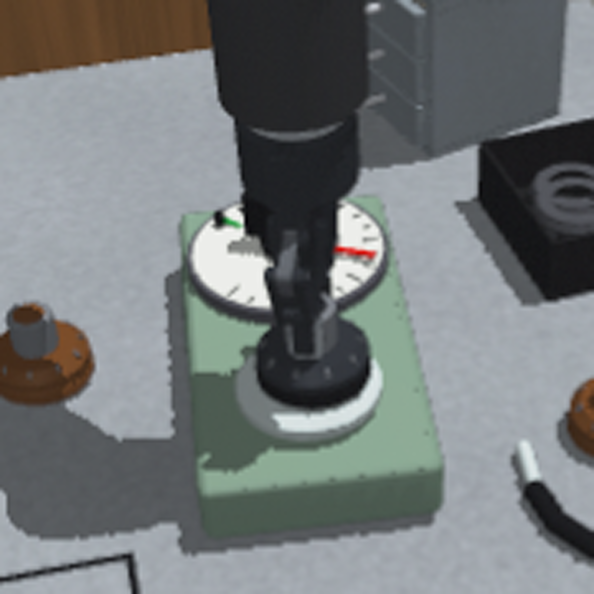

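Gripped: width is 35 mm, which matches the boss. There is about 5 N upward, a light touch on the shell. Lift first, then check.

Emit:
play_rows([
  {"slide": [0,0,-0.004],"twist": [0,0,0],"gripper": 1},
  {"slide": [0,0,-0.008],"twist": [0,0,0],"gripper": 1},
  {"slide": [0,0,-0.015],"twist": [0,0,0],"gripper": 1},
  {"slide": [0,0,-0.02],"twist": [0,0,0],"gripper": 1},
  {"slide": [0,0,-0.02],"twist": [0,0,0],"gripper": 1},
  {"slide": [0,0,-0.015],"twist": [0,0,0],"gripper": 1},
  {"slide": [0,0,-0.005],"twist": [0,0,0],"gripper": 1},
  {"slide": [0,0,0],"twist": [0,0,0],"gripper": 1},
])

```text
time: 5.35
position: [0.5505, 0.1755, 0.2001]
tcp_rot: [[0.928, -0.374, -0.0], [-0.374, -0.928, 0.0], [-0.0, -0.0, -1.0]]
contact_force: [0.1, 0.4, -2.1]
width: 0.0346
```

Run:
```python
from h import *
f=grab('side','side3')
a=f['image'][60:240,200:380,::-1].copy(); cv2.imwrite('pics/cs3.png',cv2.resize(a,None,fx=3.3,fy=3.3,interpolation=cv2.INTER_CUBIC))
```

```text
(no output)
```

View pics/cs3.png

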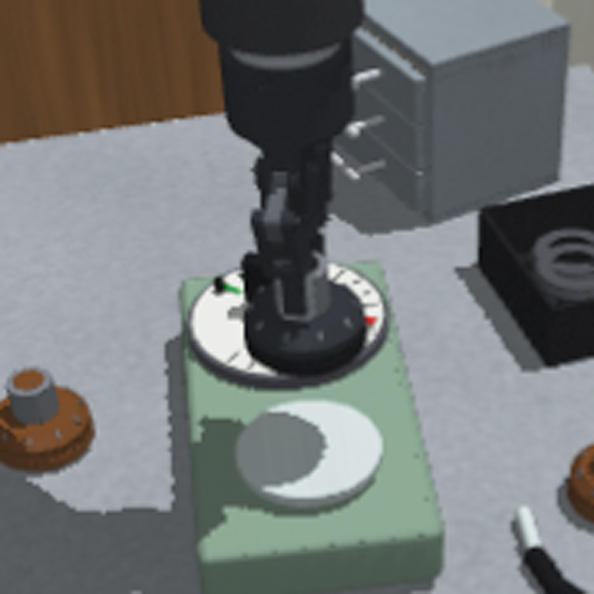

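The cup is lifted level, with -2.1 N of weight on the wrist, and the platen is empty. Next, carry it over the pad.

Emit:
play_rows([
  {"slide": [0.0055,0.0162,0],"twist": [0,0,0],"gripper": 1},
  {"slide": [0.011,0.0324,0],"twist": [0,0,0],"gripper": 1},
  {"slide": [0.011,0.0324,0],"twist": [0,0,0],"gripper": 1},
  {"slide": [0.011,0.0324,0],"twist": [0,0,0],"gripper": 1},
  {"slide": [0.011,0.0324,0],"twist": [0,0,0],"gripper": 1},
  {"slide": [0.011,0.0324,0],"twist": [0,0,0],"gripper": 1},
  {"slide": [0.011,0.0324,0],"twist": [0,0,0],"gripper": 1},
  {"slide": [0.011,0.0324,0],"twist": [0,0,0],"gripper": 1},
  {"slide": [0.011,0.0324,0],"twist": [0,0,0],"gripper": 1},
  {"slide": [0.011,0.0324,0],"twist": [0,0,0],"gripper": 1},
  {"slide": [0.011,0.0324,0],"twist": [0,0,0],"gripper": 1},
  {"slide": [0.011,0.0324,0],"twist": [0,0,0],"gripper": 1},
  {"slide": [0.011,0.0324,0],"twist": [0,0,0],"gripper": 1},
  {"slide": [0.011,0.0324,0],"twist": [0,0,0],"gripper": 1},
  {"slide": [0.011,0.0324,0],"twist": [0,0,0],"gripper": 1},
  {"slide": [0.011,0.0324,0],"twist": [0,0,0],"gripper": 1},
  {"slide": [0.006,0.0162,0],"twist": [0,0,0],"gripper": 1},
  {"slide": [0,0,0],"twist": [0,0,0],"gripper": 1},
  {"slide": [0,0,0],"twist": [0,0,0],"gripper": 1},
])

```text
time: 7.78
position: [0.5206, -0.3709, 0.2]
tcp_rot: [[0.928, -0.373, -0.0], [-0.373, -0.928, 0.0], [-0.0, -0.0, -1.0]]
contact_force: [1.0, 0.5, -1.4]
width: 0.0348
```

Run:
```python
from h import *
f=grab('side','side4')
g=grab('top','top4')
s=ctrl.sense();print(s['position'],s['qpos'])
```

```text
[ 0.52082152 -0.37061968  0.20032575] [-1.75341758e+01  8.16597290e+00  7.89439485e+00 -1.74702990e-03
 -8.97143622e+01  8.56611073e+01]
```

View pics/side4.png

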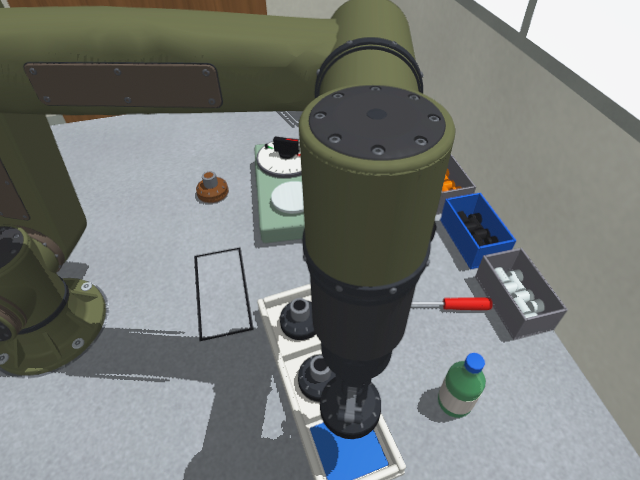

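View pics/top4.png

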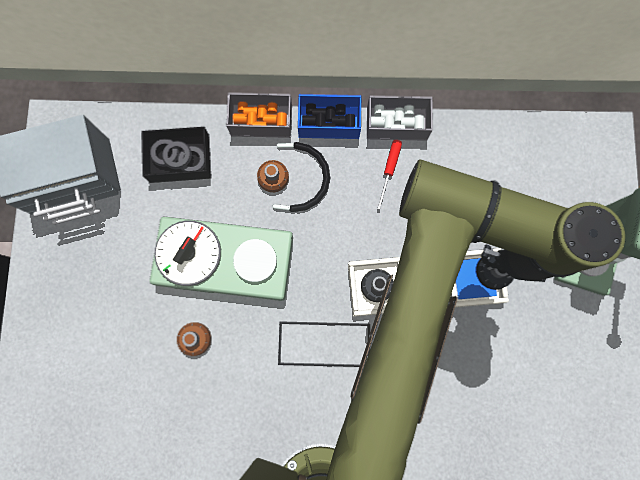

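The side view shows the cup level above the pad (cup at about (405, 352), blue pad below it). Descend, slowly at the end.

Emit:
play_rows([
  {"slide": [0,0,0.01],"twist": [0,0,0],"gripper": 1},
  {"slide": [0,0,0.022],"twist": [0,0,0],"gripper": 1},
  {"slide": [0,0,0.025],"twist": [0,0,0],"gripper": 1},
  {"slide": [0,0,0.025],"twist": [0,0,0],"gripper": 1},
  {"slide": [0,0,0.025],"twist": [0,0,0],"gripper": 1},
  {"slide": [0,0,0.02],"twist": [0,0,0],"gripper": 1},
  {"slide": [0,0,0.01],"twist": [0,0,0],"gripper": 1},
  {"slide": [0,0,0.004],"twist": [0,0,0],"gripper": 1},
  {"slide": [0,0,0],"twist": [0,0,0],"gripper": 1},
  {"slide": [0,0,0],"twist": [0,0,0],"gripper": 1},
])

```text
time: 9.12
position: [0.5211, -0.3717, 0.0602]
tcp_rot: [[0.928, -0.373, 0.001], [-0.373, -0.928, -0.001], [0.002, 0.0, -1.0]]
contact_force: [0.1, 0.1, -1.8]
width: 0.035
```

Run:
```python
from h import *
f=grab('side','side5')
a=f['image'][300:480,250:430,::-1].copy(); cv2.imwrite('pics/cs5.png',cv2.resize(a,None,fx=3.3,fy=3.3,interpolation=cv2.INTER_CUBIC))
```

```text
(no output)
```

View pics/cs5.png

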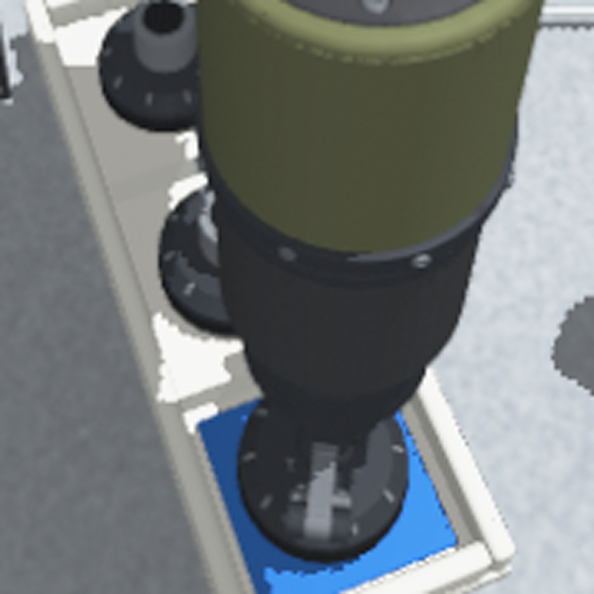

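The cup is centred in the nest and roughly 8 mm above the pad. Now lower it gently.

Emit:
play_rows([
  {"slide": [0,0,0.002],"twist": [0,0,0],"gripper": 1},
  {"slide": [0,0,0.002],"twist": [0,0,0],"gripper": 1},
  {"slide": [0,0,0.002],"twist": [0,0,0],"gripper": 1},
  {"slide": [0,0,0.0015],"twist": [0,0,0],"gripper": 1},
  {"slide": [0,0,0],"twist": [0,0,0],"gripper": 1},
])

```text
time: 9.8
position: [0.5206, -0.3714, 0.0519]
tcp_rot: [[0.928, -0.373, 0.0], [-0.373, -0.928, -0.0], [0.0, 0.0, -1.0]]
contact_force: [-0.7, 2.1, 1.3]
width: 0.0347
```

Emit:
play_rows([
  {"slide": [0,0,0.0005],"twist": [0,0,0],"gripper": 1},
  {"slide": [0,0,0],"twist": [0,0,0],"gripper": 1},
])

```text
time: 10.05
position: [0.5206, -0.3714, 0.0518]
tcp_rot: [[0.928, -0.373, 0.0], [-0.373, -0.928, -0.0], [0.0, 0.0, -1.0]]
contact_force: [-4.0, 2.8, 4.9]
width: 0.0348
```

It's in contact, at +4.9 N up, at the expected height. Release it and rise.

Emit:
play_rows([
  {"slide": [0,0,0],"twist": [0,0,0],"gripper": 0.1},
  {"slide": [0,0,0],"twist": [0,0,0],"gripper": -0.2},
  {"slide": [0,0,0],"twist": [0,0,0],"gripper": -0.6},
  {"slide": [0,0,0],"twist": [0,0,0],"gripper": -0.6},
  {"slide": [0,0,0],"twist": [0,0,0],"gripper": -0.6},
  {"slide": [0,0,-0.005],"twist": [0,0,0],"gripper": -0.6},
  {"slide": [0,0,-0.015],"twist": [0,0,0],"gripper": -0.6},
  {"slide": [0,0,-0.025],"twist": [0,0,0],"gripper": -0.6},
  {"slide": [0,0,-0.03],"twist": [0,0,0],"gripper": -0.6},
  {"slide": [0,0,-0.03],"twist": [0,0,0],"gripper": -0.6},
  {"slide": [0,0,-0.03],"twist": [0,0,0],"gripper": -0.6},
  {"slide": [0,0,-0.013],"twist": [0,0,0],"gripper": -0.6},
  {"slide": [0,0,0],"twist": [0,0,0],"gripper": -0.6},
])

```text
time: 11.68
position: [0.521, -0.3715, 0.2003]
tcp_rot: [[0.928, -0.374, 0.002], [-0.374, -0.928, -0.001], [0.002, -0.0, -1.0]]
contact_force: [0.4, -0.5, -0.6]
width: 0.0682
```

Run:
```python
from h import *
f=grab('side','side6')
a=f['image'][300:480,250:430,::-1].copy(); cv2.imwrite('pics/cs6.png',cv2.resize(a,None,fx=3.3,fy=3.3,interpolation=cv2.INTER_CUBIC))
```

```text
(no output)
```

View pics/cs6.png

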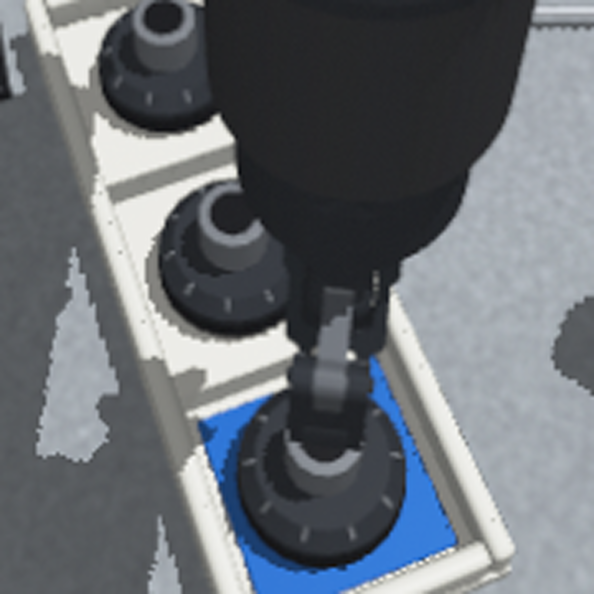

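The cup sits flat and centred on the blue pad, and it's released. The neighbours are undisturbed. On to the knob.

Emit:
play_rows([
  {"slide": [-0.0063,-0.0186,0],"twist": [0,0,0],"gripper": -0.6},
  {"slide": [-0.01266,-0.03727,0],"twist": [0,0,0],"gripper": -0.6},
  {"slide": [-0.01266,-0.03727,0],"twist": [0,0,0],"gripper": -0.6},
  {"slide": [-0.01266,-0.03727,0],"twist": [0,0,0],"gripper": -0.6},
  {"slide": [-0.01266,-0.03727,0],"twist": [0,0,0],"gripper": -0.6},
  {"slide": [-0.01266,-0.03727,0],"twist": [0,0,0],"gripper": -0.6},
  {"slide": [-0.01266,-0.03727,0],"twist": [0,0,0],"gripper": -0.6},
  {"slide": [-0.01266,-0.03727,0],"twist": [0,0,0],"gripper": -0.6},
  {"slide": [-0.01266,-0.03727,0],"twist": [0,0,0],"gripper": -0.6},
  {"slide": [-0.01266,-0.03727,0],"twist": [0,0,0],"gripper": -0.6},
  {"slide": [-0.01266,-0.03727,0],"twist": [0,0,0],"gripper": -0.6},
  {"slide": [-0.01266,-0.03727,0],"twist": [0,0,0],"gripper": -0.6},
  {"slide": [-0.01266,-0.03727,0],"twist": [0,0,0],"gripper": -0.6},
  {"slide": [-0.01266,-0.03727,0],"twist": [0,0,0],"gripper": -0.6},
  {"slide": [-0.01266,-0.03727,0],"twist": [0,0,0],"gripper": -0.6},
  {"slide": [-0.01266,-0.03727,0],"twist": [0,0,0],"gripper": -0.6},
  {"slide": [-0.01266,-0.03727,0],"twist": [0,0,0],"gripper": -0.6},
  {"slide": [-0.01266,-0.03727,0],"twist": [0,0,0],"gripper": -0.6},
  {"slide": [-0.0063,-0.0186,0],"twist": [0,0,0.145],"gripper": -0.6},
  {"slide": [0,0,0],"twist": [0,0,0],"gripper": -0.6},
])

```text
time: 14.22
position: [0.5585, 0.3374, 0.197]
tcp_rot: [[0.865, -0.502, -0.002], [-0.502, -0.865, -0.002], [-0.001, 0.003, -1.0]]
contact_force: [0.3, 0.1, -0.7]
width: 0.0681
```

Run:
```python
from h import *
np.set_printoptions(precision=4,suppress=True)
s=ctrl.sense(); print(s['qpos'],s['position'],s['tcp_rot'][:,0], np.degrees(np.arctan2(s['tcp_rot'][1,0],s['tcp_rot'][0,0])))
f=grab('side','side7'); g=grab('top','top7')
a=f['image'][60:210,210:360,::-1].copy(); a=cv2.resize(a,None,fx=4,fy=4,interpolation=cv2.INTER_CUBIC)
b=g['image'][190:340,110:260,::-1].copy(); b=cv2.resize(b,None,fx=4,fy=4,interpolation=cv2.INTER_CUBIC)
cv2.imwrite('pics/c7.png',cv2.resize(np.hstack([a,b]),(800,400)))
# pad cup check
print([ (np.round(d['pixel']),round(d['conf'],2)) for d in ctrl.look_for(g,'ear_cup_mid')])
c=g['image'][240:325,340:515,::-1]; cv2.imwrite('pics/cp7.png',cv2.resize(c,None,fx=4.5,fy=4.5,interpolation=cv2.INTER_CUBIC))
```

```text
[ 48.6456  10.3661  10.015   -0.029  -89.8282  11.2379] [0.5585 0.3374 0.197 ] [ 0.865  -0.5018 -0.0011] -30.116816019336298
[(array([176., 273.]), 0.73), (array([275., 478.]), 0.7), (array([341., 193.]), 0.64)]
```

View pics/c7.png

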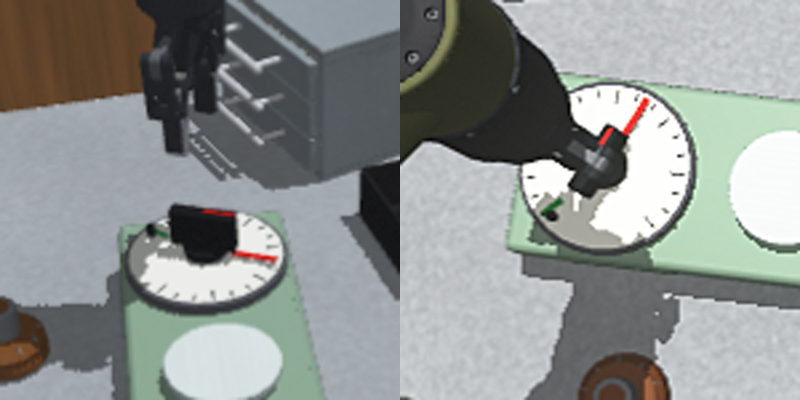

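View pics/cp7.png

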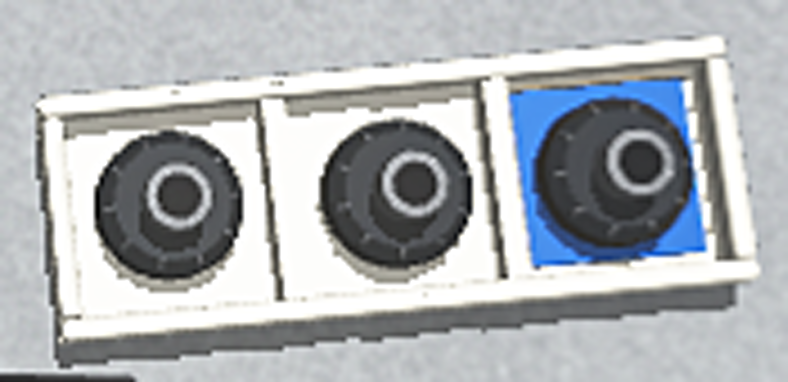

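The top view shows the cup sitting in the nest with the blue pad around it. The jaws straddle the bar. Descend over the knob.

Emit:
play_rows([
  {"slide": [0,0,0.01],"twist": [0,0,0],"gripper": -0.6},
  {"slide": [0,0,0.02],"twist": [0,0,0],"gripper": -0.6},
  {"slide": [0,0,0.02],"twist": [0,0,0],"gripper": -0.6},
  {"slide": [0,0,0.015],"twist": [0,0,0],"gripper": -0.6},
  {"slide": [0,0,0],"twist": [0,0,0],"gripper": -0.6},
])

```text
time: 15.0
position: [0.5592, 0.3353, 0.1318]
tcp_rot: [[0.864, -0.504, -0.003], [-0.504, -0.864, -0.002], [-0.001, 0.003, -1.0]]
contact_force: [0.2, 0.0, -0.4]
width: 0.0686
```

Run:
```python
from h import *
np.set_printoptions(precision=4,suppress=True)
s=ctrl.sense(); print(s['position'])
f=grab('side','side8'); g=grab('top','top8')
a=f['image'][60:210,210:360,::-1].copy(); a=cv2.resize(a,None,fx=4,fy=4,interpolation=cv2.INTER_CUBIC)
b=g['image'][215:290,150:225,::-1].copy(); b=cv2.resize(b,(600,600),interpolation=cv2.INTER_CUBIC)
cv2.imwrite('pics/c8.png',cv2.resize(np.hstack([a,b]),(800,400)))
```

```text
[0.5592 0.3353 0.1318]
```

View pics/c8.png

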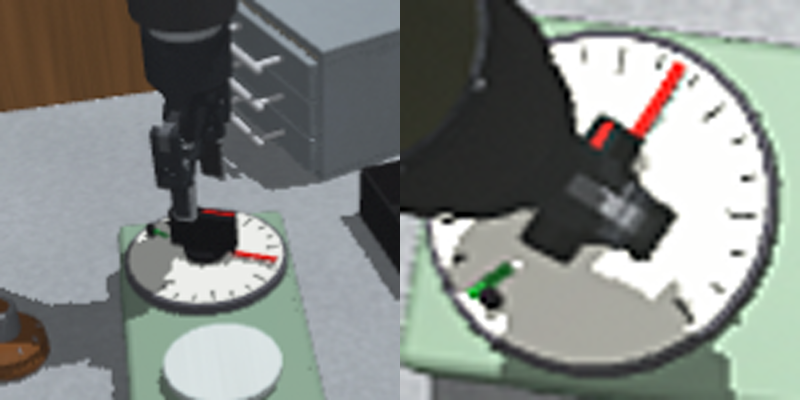

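The fingers straddle the bar near its middle. Descend to pinch height and close gently.

Emit:
play_rows([
  {"slide": [0.001,-0.0005,0.013],"twist": [0,0,0],"gripper": -0.6},
  {"slide": [0,0,0.014],"twist": [0,0,0],"gripper": -0.6},
  {"slide": [0,0,0.01],"twist": [0,0,0],"gripper": -0.6},
  {"slide": [0,0,0],"twist": [0,0,0],"gripper": -0.2},
  {"slide": [0,0,0],"twist": [0,0,0],"gripper": 0.2},
  {"slide": [0,0,0],"twist": [0,0,0],"gripper": 0.5},
  {"slide": [0,0,0],"twist": [0,0,0],"gripper": 1},
  {"slide": [0,0,0],"twist": [0,0,0],"gripper": 1},
  {"slide": [0,0,0],"twist": [0,0,0],"gripper": 1},
  {"slide": [0,0,0],"twist": [0,0,0],"gripper": 1},
], newtons=25)

```text
time: 16.35
position: [0.5611, 0.3358, 0.0978]
tcp_rot: [[0.864, -0.504, 0.0], [-0.504, -0.864, 0.0], [0.0, -0.0, -1.0]]
contact_force: [-4.3, -1.3, 6.0]
width: 0.0155
```

Run:
```python
from h import *
np.set_printoptions(precision=4,suppress=True)
s=ctrl.sense(); print(s['position'],s['contact_force'],s['wrist_torque'],s['width'],s['qpos'])
```

```text
[0.5611 0.3358 0.0978] [-4.3457 -1.3266  6.017 ] [-0.5999  1.1405 -0.0696] 0.015479665070521877 [ 48.4026  11.7454   1.2037   0.0196 -79.4399  11.3566]
```

Gripped: width is 15.5 mm, which matches the 16 mm bar, and forces are small. Turn counter-clockwise by 1.6 rad for the first stage.

Emit:
play_rows([
  {"slide": [0,0,0],"twist": [0,0,-0.05],"gripper": 1},
  {"slide": [0,0,0],"twist": [0,0,-0.1],"gripper": 1},
  {"slide": [0,0,0],"twist": [0,0,-0.1],"gripper": 1},
  {"slide": [0,0,0],"twist": [0,0,-0.1],"gripper": 1},
  {"slide": [0,0,0],"twist": [0,0,-0.1],"gripper": 1},
  {"slide": [0,0,0],"twist": [0,0,-0.1],"gripper": 1},
])

```text
time: 17.1
position: [0.5611, 0.3361, 0.0978]
tcp_rot: [[1.0, 0.026, 0.001], [0.026, -1.0, 0.0], [0.001, -0.0, -1.0]]
contact_force: [-3.3, -1.9, 4.0]
width: 0.0155
```

Run:
```python
from h import *
np.set_printoptions(precision=4,suppress=True)
s=ctrl.sense(); print(s['position'],s['contact_force'],s['wrist_torque'],s['width'],s['qpos'])
g=grab('top','top9')
b=g['image'][215:290,150:225,::-1].copy(); cv2.imwrite('pics/c9.png',cv2.resize(b,(400,400),interpolation=cv2.INTER_CUBIC))
```

```text
[0.5611 0.3361 0.0978] [-3.3193 -1.9039  4.0298] [-0.3321  1.101  -0.0597] 0.015538962321412952 [ 48.409   11.7486   1.2129   0.0125 -79.4183  43.057 ]
```

View pics/c9.png

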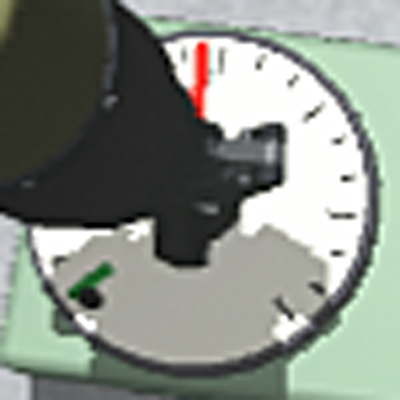

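The pointer follows the grip and now points straight up in the top view. Continue.

Emit:
play_rows([
  {"slide": [0,0,0],"twist": [0,0,-0.1],"gripper": 1},
  {"slide": [0,0,0],"twist": [0,0,-0.1],"gripper": 1},
  {"slide": [0,0,0],"twist": [0,0,-0.1],"gripper": 1},
  {"slide": [0,0,0],"twist": [0,0,-0.1],"gripper": 1},
  {"slide": [0,0,0],"twist": [0,0,-0.1],"gripper": 1},
  {"slide": [0,0,0],"twist": [0,0,-0.1],"gripper": 1},
  {"slide": [0,0,0],"twist": [0,0,-0.1],"gripper": 1},
  {"slide": [0,0,0],"twist": [0,0,-0.1],"gripper": 1},
  {"slide": [0,0,0],"twist": [0,0,-0.1],"gripper": 1},
  {"slide": [0,0,0],"twist": [0,0,-0.1],"gripper": 1},
  {"slide": [0,0,0],"twist": [0,0,-0.05],"gripper": 1},
  {"slide": [0,0,0],"twist": [0,0,0],"gripper": 1},
  {"slide": [0,0,0],"twist": [0,0,0],"gripper": 0.6},
  {"slide": [0,0,0],"twist": [0,0,0],"gripper": 0},
  {"slide": [0,0,0],"twist": [0,0,0],"gripper": -0.6},
  {"slide": [0,0,0],"twist": [0,0,0],"gripper": -0.6},
  {"slide": [0,0,-0.01],"twist": [0,0,0],"gripper": -0.6},
  {"slide": [0,0,-0.02],"twist": [0,0,0],"gripper": -0.6},
  {"slide": [0,0,-0.015],"twist": [0,0,0],"gripper": -0.6},
  {"slide": [0,0,-0.005],"twist": [0,0,0],"gripper": -0.6},
])

```text
time: 19.65
position: [0.5616, 0.3364, 0.1496]
tcp_rot: [[0.478, 0.878, 0.002], [0.878, -0.478, 0.002], [0.003, 0.001, -1.0]]
contact_force: [0.3, -0.8, 0.1]
width: 0.0684
```

Run:
```python
from h import *
np.set_printoptions(precision=4,suppress=True)
s=ctrl.sense(); print(s['position'],s['qpos'])
g=grab('top','top10');f=grab('side','side10')
b=g['image'][215:290,150:225,::-1].copy(); b=cv2.resize(b,(400,400),interpolation=cv2.INTER_CUBIC)
a=f['image'][110:200,240:330,::-1].copy(); a=cv2.resize(a,(400,400),interpolation=cv2.INTER_CUBIC)
cv2.imwrite('pics/c10.png',np.hstack([a,b]))
```

```text
[0.5616 0.3364 0.1496] [ 48.4019  10.6912   5.432    0.0277 -84.5568 103.0287]
```

View pics/c10.png

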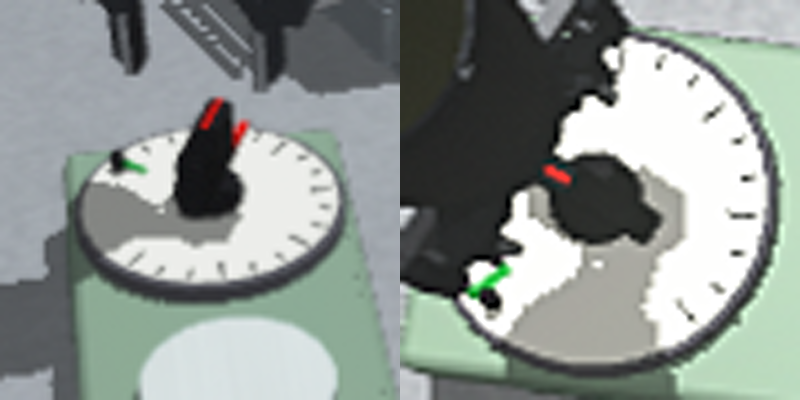

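Pointer and bar are now at about 61°, with about 68° remaining. Turn the wrist back a half turn to regrip.

Emit:
play_rows([
  {"slide": [0,0,0],"twist": [0,0,0.1745],"gripper": -0.6},
  {"slide": [0,0,0],"twist": [0,0,0.1745],"gripper": -0.6},
  {"slide": [0,0,0],"twist": [0,0,0.1745],"gripper": -0.6},
  {"slide": [0,0,0],"twist": [0,0,0.1745],"gripper": -0.6},
  {"slide": [0,0,0],"twist": [0,0,0.1745],"gripper": -0.6},
  {"slide": [0,0,0],"twist": [0,0,0.1745],"gripper": -0.6},
  {"slide": [0,0,0],"twist": [0,0,0.1745],"gripper": -0.6},
  {"slide": [0,0,0],"twist": [0,0,0.1745],"gripper": -0.6},
  {"slide": [0,0,0],"twist": [0,0,0.1745],"gripper": -0.6},
  {"slide": [0,0,0],"twist": [0,0,0.1745],"gripper": -0.6},
  {"slide": [0,0,0],"twist": [0,0,0.1745],"gripper": -0.6},
  {"slide": [0,0,0],"twist": [0,0,0.1745],"gripper": -0.6},
  {"slide": [0,0,0],"twist": [0,0,0.1745],"gripper": -0.6},
  {"slide": [0,0,0],"twist": [0,0,0.1745],"gripper": -0.6},
  {"slide": [0,0,0],"twist": [0,0,0.1745],"gripper": -0.6},
  {"slide": [0,0,0],"twist": [0,0,0.1745],"gripper": -0.6},
  {"slide": [0,0,0],"twist": [0,0,0.1745],"gripper": -0.6},
  {"slide": [0,0,0],"twist": [0,0,0.1745],"gripper": -0.6},
  {"slide": [0,0,0],"twist": [0,0,0],"gripper": -0.6},
  {"slide": [0,0,0],"twist": [0,0,0],"gripper": -0.6},
])

```text
time: 22.25
position: [0.5608, 0.3358, 0.1466]
tcp_rot: [[-0.475, -0.88, -0.001], [-0.88, 0.475, -0.001], [0.001, 0.0, -1.0]]
contact_force: [-0.4, -0.7, -0.0]
width: 0.0681
```

Run:
```python
from h import *
np.set_printoptions(precision=4,suppress=True)
s=ctrl.sense(); print(s['position'],s['qpos'],np.degrees(np.arctan2(s['tcp_rot'][1,0],s['tcp_rot'][0,0])))
g=grab('top','top11');f=grab('side','side11')
b=g['image'][215:290,150:225,::-1].copy(); b=cv2.resize(b,(400,400),interpolation=cv2.INTER_CUBIC)
a=f['image'][110:200,240:330,::-1].copy(); a=cv2.resize(a,(400,400),interpolation=cv2.INTER_CUBIC)
cv2.imwrite('pics/c11.png',np.hstack([a,b]))
```

```text
[0.5608 0.3358 0.1466] [ 48.4012  10.7956   5.2511  -0.0057 -84.5002 -76.7443] -118.34360463258456
```

View pics/c11.png

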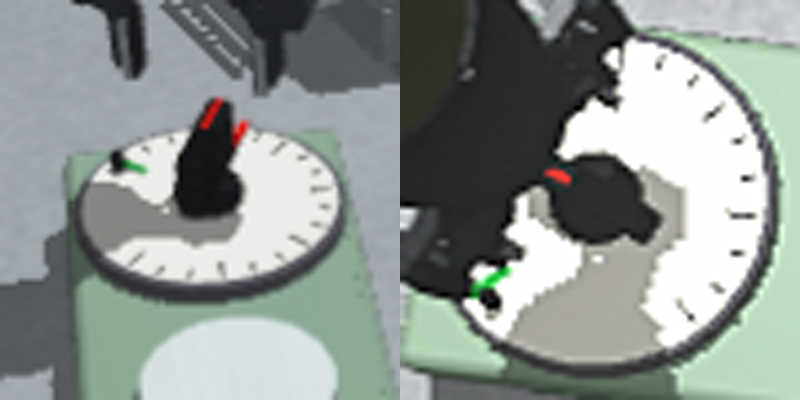

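Emit:
play_rows([
  {"slide": [0,0,0.015],"twist": [0,0,0],"gripper": -0.6},
  {"slide": [0,0,0.02],"twist": [0,0,0],"gripper": -0.6},
  {"slide": [0,0,0.015],"twist": [0,0,0],"gripper": -0.6},
  {"slide": [0,0,0],"twist": [0,0,0],"gripper": -0.2},
  {"slide": [0,0,0],"twist": [0,0,0],"gripper": 0.2},
  {"slide": [0,0,0],"twist": [0,0,0],"gripper": 0.5},
  {"slide": [0,0,0],"twist": [0,0,0],"gripper": 1},
  {"slide": [0,0,0],"twist": [0,0,0],"gripper": 1},
  {"slide": [0,0,0],"twist": [0,0,0],"gripper": 1},
  {"slide": [0,0,0],"twist": [0,0,0],"gripper": 1},
])

```text
time: 23.6
position: [0.5609, 0.3364, 0.0981]
tcp_rot: [[-0.477, -0.879, 0.001], [-0.879, 0.477, 0.001], [-0.001, -0.0, -1.0]]
contact_force: [-5.5, 1.9, 5.6]
width: 0.0158
```

Emit:
play_rows([
  {"slide": [0,0,0],"twist": [0,0,-0.05],"gripper": 1},
  {"slide": [0,0,0],"twist": [0,0,-0.1],"gripper": 1},
  {"slide": [0,0,0],"twist": [0,0,-0.1],"gripper": 1},
  {"slide": [0,0,0],"twist": [0,0,-0.1],"gripper": 1},
  {"slide": [0,0,0],"twist": [0,0,-0.1],"gripper": 1},
  {"slide": [0,0,0],"twist": [0,0,-0.1],"gripper": 1},
  {"slide": [0,0,0],"twist": [0,0,-0.1],"gripper": 1},
  {"slide": [0,0,0],"twist": [0,0,-0.1],"gripper": 1},
  {"slide": [0,0,0],"twist": [0,0,-0.1],"gripper": 1},
  {"slide": [0,0,0],"twist": [0,0,-0.1],"gripper": 1},
  {"slide": [0,0,0],"twist": [0,0,-0.07],"gripper": 1},
  {"slide": [0,0,0],"twist": [0,0,0],"gripper": 1},
])

```text
time: 25.1
position: [0.5605, 0.3364, 0.0981]
tcp_rot: [[0.5, -0.866, -0.0], [-0.866, -0.5, 0.001], [-0.001, -0.0, -1.0]]
contact_force: [-6.2, 1.3, 5.8]
width: 0.0156
```

Run:
```python
from h import *
np.set_printoptions(precision=4,suppress=True)
s=ctrl.sense(); print(s['position'],s['qpos'],np.degrees(np.arctan2(s['tcp_rot'][1,0],s['tcp_rot'][0,0])),s['wrist_torque'],s['contact_force'],s['width'])
g=grab('top','top12');f=grab('side','side12')
b=g['image'][215:290,150:225,::-1].copy(); b=cv2.resize(b,(400,400),interpolation=cv2.INTER_CUBIC)
a=f['image'][110:200,240:330,::-1].copy(); a=cv2.resize(a,(400,400),interpolation=cv2.INTER_CUBIC)
cv2.imwrite('pics/c12.png',np.hstack([a,b]))
```

```text
[0.5605 0.3364 0.0981] [ 48.4479  11.7191   1.2251  -0.0356 -79.4757 -18.4425] -60.001103048556274 [0.3751 2.3237 0.0081] [-6.2075  1.3166  5.7905] 0.015630403391621202
```

View pics/c12.png

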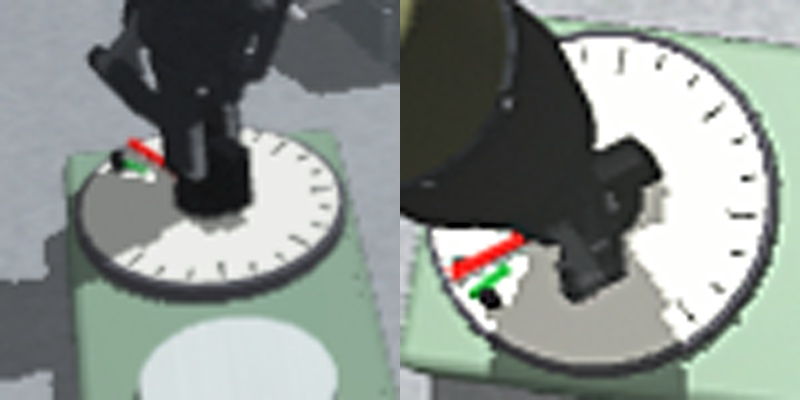

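The pointer is now about 9° short of the mark. Approach in small steps, watching the torque.

Emit:
play_rows([
  {"slide": [0,0,0],"twist": [0,0,-0.04],"gripper": 1},
  {"slide": [0,0,0],"twist": [0,0,-0.04],"gripper": 1},
  {"slide": [0,0,0],"twist": [0,0,-0.03],"gripper": 1},
  {"slide": [0,0,0],"twist": [0,0,0],"gripper": 1},
])

```text
time: 25.7
position: [0.5605, 0.3364, 0.0981]
tcp_rot: [[0.592, -0.806, -0.0], [-0.806, -0.592, 0.001], [-0.001, -0.0, -1.0]]
contact_force: [-6.7, 1.6, 7.1]
width: 0.0158
```

```bash
cat > st.py <<'E'
from h import *
import sys
np.set_printoptions(precision=3,suppress=True)
s=ctrl.sense(); print(s['time'],s['position'],np.degrees(np.arctan2(s['tcp_rot'][1,0],s['tcp_rot'][0,0])),s['wrist_torque'],s['contact_force'],s['tau'][5],s['width'])
t=sys.argv[1]
g=grab('top','top'+t);f=grab('side','side'+t)
b=g['image'][230:290,150:210,::-1].copy(); b=cv2.resize(b,(400,400),interpolation=cv2.INTER_CUBIC)
a=f['image'][120:190,250:320,::-1].copy(); a=cv2.resize(a,(400,400),interpolation=cv2.INTER_CUBIC)
cv2.imwrite(f'pics/c{t}.png',np.hstack([a,b]))
E
python3 st.py 13
```

```text
25.7 [0.56  0.336 0.098] -53.72778435273469 [0.379 2.363 0.11 ] [-6.706  1.58   7.131] 0.07267105160281062 0.015844484670364
```

View pics/c13.png

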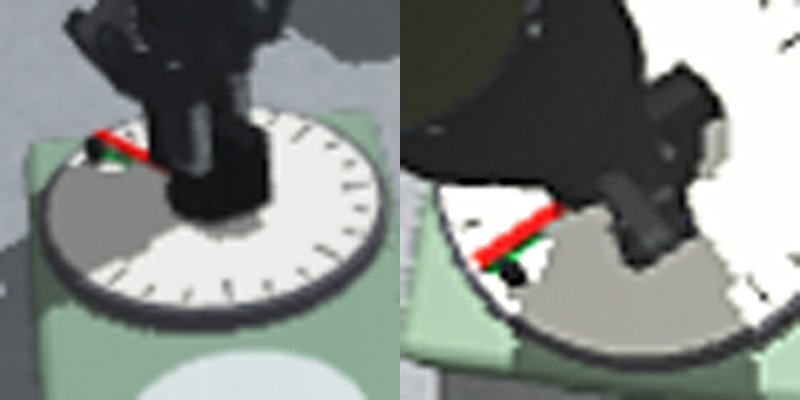

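Emit:
play_rows([
  {"slide": [0,0,0],"twist": [0,0,-0.02],"gripper": 1},
  {"slide": [0,0,0],"twist": [0,0,0],"gripper": 1},
])

```text
time: 26.05
position: [0.5605, 0.3364, 0.0981]
tcp_rot: [[0.607, -0.794, -0.0], [-0.794, -0.607, 0.001], [-0.001, -0.0, -1.0]]
contact_force: [-7.3, 1.9, 6.4]
width: 0.0154
```

```bash
python3 st.py 14
```

```text
26.05 [0.56  0.336 0.098] -52.59177291032718 [0.391 2.387 0.088] [-7.264  1.918  6.443] 0.02591565193142742 0.015421989052791029
```

Emit:
play_rows([
  {"slide": [0,0,0],"twist": [0,0,-0.015],"gripper": 1},
  {"slide": [0,0,0],"twist": [0,0,-0.015],"gripper": 1},
  {"slide": [0,0,0],"twist": [0,0,0],"gripper": 1},
])

```text
time: 26.52
position: [0.5604, 0.3364, 0.0981]
tcp_rot: [[0.631, -0.776, -0.0], [-0.776, -0.631, 0.001], [-0.001, -0.0, -1.0]]
contact_force: [-7.1, -0.2, 7.8]
width: 0.0155
```

```bash
python3 st.py 15
```

```text
26.525 [0.56  0.336 0.098] -50.87379007507265 [0.402 2.356 0.043] [-7.113 -0.232  7.819] 0.01640593574848026 0.015495849406846328
```

View pics/c15.png

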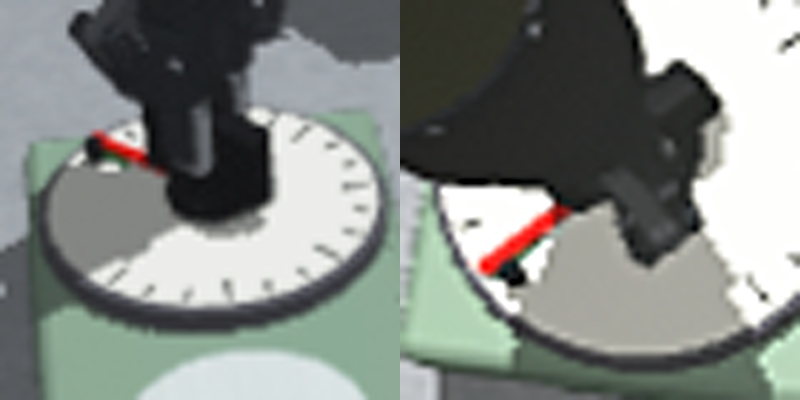

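Emit:
play_rows([
  {"slide": [0,0,0],"twist": [0,0,-0.02],"gripper": 1},
  {"slide": [0,0,0],"twist": [0,0,0],"gripper": 1},
])

```text
time: 26.88
position: [0.5605, 0.3364, 0.0981]
tcp_rot: [[0.645, -0.764, -0.0], [-0.764, -0.645, 0.001], [-0.001, -0.0, -1.0]]
contact_force: [-6.6, 1.8, 7.5]
width: 0.016
```

```bash
python3 st.py 16
```

```text
26.875 [0.56  0.336 0.098] -49.80071216890922 [ 0.518  2.51  -0.646] [-6.644  1.827  7.489] 0.7320049591362476 0.015952075606317763
```

Emit:
play_rows([
  {"slide": [0,0,0],"twist": [0,0,-0.02],"gripper": 1},
  {"slide": [0,0,0],"twist": [0,0,0],"gripper": 1},
])

```text
time: 27.22
position: [0.5605, 0.3363, 0.0981]
tcp_rot: [[0.66, -0.751, -0.0], [-0.751, -0.66, 0.001], [-0.001, -0.0, -1.0]]
contact_force: [-6.8, 2.0, 6.9]
width: 0.0155
```

```bash
python3 st.py 17
```

```text
27.225 [0.561 0.336 0.098] -48.68002386098363 [ 0.477  2.389 -0.884] [-6.805  1.992  6.862] 0.9476807713508606 0.015520255668420307
```

View pics/c17.png

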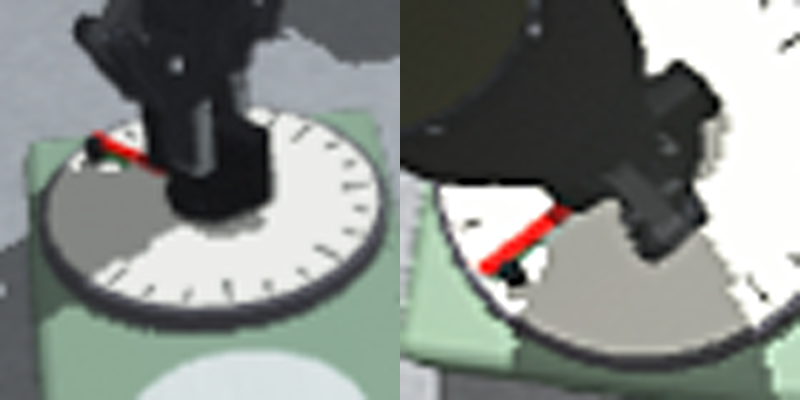

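Hard stop reached: the torque jumped from about 0.05 to 0.9 N m and the pointer stayed against the pin over the zero mark. Release and rise.

Emit:
play_rows([
  {"slide": [0,0,0],"twist": [0,0,0],"gripper": 0.4},
  {"slide": [0,0,0],"twist": [0,0,0],"gripper": 0},
  {"slide": [0,0,0],"twist": [0,0,0],"gripper": -0.4},
  {"slide": [0,0,0],"twist": [0,0,0],"gripper": -0.6},
  {"slide": [0,0,0],"twist": [0,0,0],"gripper": -0.6},
  {"slide": [0,0,-0.01],"twist": [0,0,0],"gripper": -0.6},
  {"slide": [0,0,-0.02],"twist": [0,0,0],"gripper": -0.6},
  {"slide": [0,0,-0.03],"twist": [0,0,0],"gripper": -0.6},
  {"slide": [0,0,-0.03],"twist": [0,0,0],"gripper": -0.6},
  {"slide": [0,0,-0.03],"twist": [0,0,0],"gripper": -0.6},
  {"slide": [0,0,-0.01],"twist": [0,0,0],"gripper": -0.6},
  {"slide": [0,0,0],"twist": [0,0,0],"gripper": -0.6},
  {"slide": [0,0,0],"twist": [0,0,0],"gripper": -0.6},
])

```text
time: 28.95
position: [0.5605, 0.3358, 0.2255]
tcp_rot: [[0.661, -0.75, -0.002], [-0.75, -0.661, -0.001], [-0.0, 0.002, -1.0]]
contact_force: [-0.2, 0.2, 0.2]
width: 0.0682
```

```bash
python3 st.py 18
```

```text
28.95 [0.561 0.336 0.225] -48.62937073311707 [ 0.024 -0.022  0.009] [-0.236  0.169  0.153] 2.4043932285167102e-05 0.06815091952840105
```

View pics/c18.png

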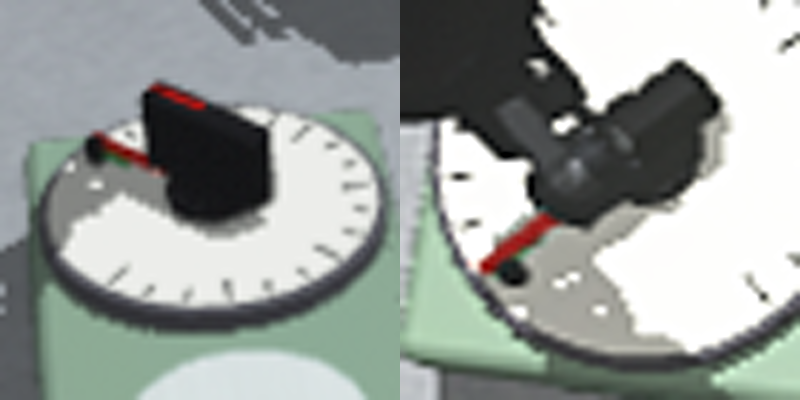

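View pics/top18.png

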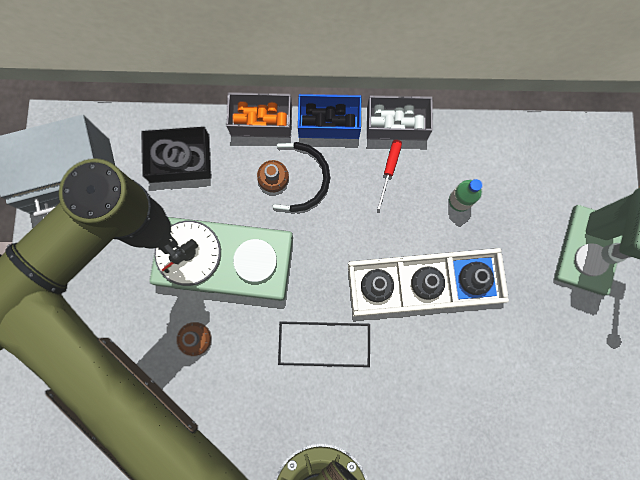

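View pics/side18.png

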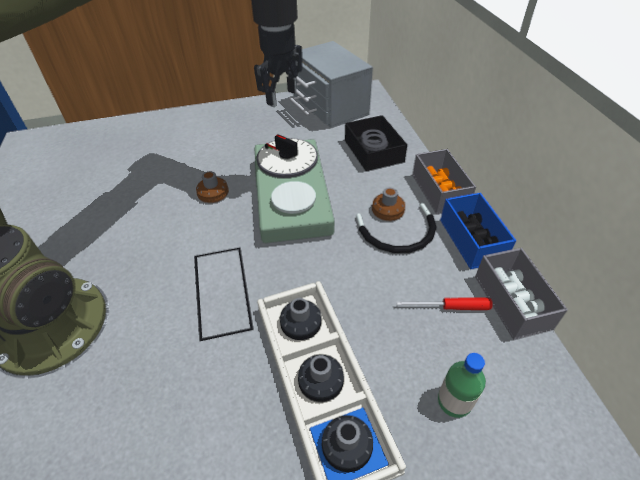

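The pointer lies against the pin over the mark and stayed there after release. The cup is in its nest at about (278, 477) in the top view, the platen is empty, everything else is where it was, and the gripper is clear. Handing in.

```bash
python3 -c "
from bench import ctrl
print(ctrl.job_done())"
```

```text
the job is handed in; nothing more can be done
None
```

Both parts of the job are done, and I handed it in at about 29 s of the 66 s allowed.

- **Ear cup:** I lifted it off the platen and lowered it until the wrist force showed contact with the blue pad (about 5 N). Then I let go of it. It sits upright and close to the centre of the free nest.
- **Peak pointer:** I turned it counter-clockwise in two grasps of the knob, because the last joint could not safely make the whole turn in one. At the end the torque rose from about 0.05 to 0.9 N m, which showed the hard stop. I then let go and raised the gripper clear.

The last pictures show the red pointer against the stop pin with only a thin sliver of the green mark visible beside it. The platen is empty and the other cups and bench items are where they were. The wrist force reads about zero.

No check failed. The two cameras differed by 2–3 mm on the positions I measured, so I used values between the two.

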